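Make up two woodturning project kits

ROBOT

A 6-joint arm with a two-finger parallel gripper is mounted at the origin on the work surface. World frame = base frame: x ahead of the robot, y to its left, z up, the work surface at z = 0. Lengths are in mm, angles in rad, forces in N, time in s.
With the tool pointing down it reaches from about 400 to 925 mm from the base axis. Payload 12.5 kg.
Tool frame: the origin (TCP) lies at the very end of the fingers, on their centre line; the grasp point (between the pads) lies 19 mm behind it; z points along the fingers, y is the direction in which the jaws open and shut (so a half turn about z gives the same grasp; the last joint's range is limited). The gripper opens to 95 mm and grips with 3 to 60 N. Pads are 20 mm wide; open, the fingers measure 119 mm over their backs; the gripper's body (75 mm by 180 mm) begins 59 mm behind the grasp point.
Start: joints at [1.102, 0.491, 1.559, -0, 1.092, -0.106], TCP at [221.793, 584.341, 214.661] pointing down, gripper open.
Joint ranges: [-3.1, 3.1], [-0.84, 2.19], [0.05, 2.79], [-1.13, 4.28], [0.06, 2.93], [-2.69, 2.69]. Speed limits (rad/s): [2.22, 2.22, 2.79, 3.14, 3.14, 3.14].

INTERFACE

Orientations are given as [roll, pitch, yaw] about the fixed x, y, z axes, in that order (R = Rz(yaw) Ry(pitch) Rx(roll)).
In Python, from cell import env gives the robot as it stands. The module is installed in compiled form; this text tells all that it offers.
- The arm moves only by the tool arm_command, never from a script. Its argument "deltas" is a list that holds one entry, the list of rows, each a list of 5 numbers: the closure, from 0 (fully open) to 1 (shut), then the shift along the world's x, y, z as a fraction of full scale, then the turn about the world's z as a fraction of full scale. In form: [[[grip, dx, dy, dz, twist], ...]]. A call has 1 to 12 rows; each row shifts and turns the pose as measured when the row begins; what a row does not reach is not made up. Full scale, the value 1, is 100 mm for a shift and pi/4 rad for a turn. A row lasts 1/12 s, in which the tool goes at most 41.7 mm and 7.16 degrees, less where a joint would pass 70% of its speed; a pose out of reach is approached as far as the arm can. A call with a number of a shift or a turn outside -1 to 1 is refused whole. A call with a gripper value outside its range is refused whole. The fingers move at their own pace and stop on an object; the grip force is fixed at half the most. Time passes only in rows, so rows that do not move let the fingers close. It gives the time, the measured TCP pose, the force and the opening at its end, in the units of the state.
- env.state(): the state, without advancing time (a new reading comes with each control period).
- env.read_camera(name): name is "scene" or "top" or "wrist"; returns a dict with "frame" (400x640x3 uint8, red, green, blue), "fx", "fy", "cx", "cy" (pixels), "R" (3x3) and "t" (3): a world point X has camera coordinates R X + t; the wrist camera has in their place "tool_from_camera" (4x4, takes a point from camera to tool coordinates, whose origin is the TCP and whose axes are the flange's). Camera axes: x right, y down, z forward; pixel columns grow to the right and rows downward; lengths in mm; the calibration is good to about 2 mm. A picture is of the moment at which its call begins: read the wrist's pose just before it. There is no depth.
- env.job_done(): hands the job in, once; it reports no verdict.
The state is a dict: "t": time; "joints": joint angles; "qvel": joint speeds; "tau": joint torques, N m; "eef_pos": TCP position; "tcp_rot": TCP orientation; "ft_force": force on the tool from outside, world axes, zero at the start; "moment": the same for the moment, N m; "opening": opening from 0.0 (shut) to 1.0 (fully open).
Only numpy, scipy, OpenCV 4.12 (cv2) and the standard library are available. Lean on these libraries where they do the work, as an engineer would, in place of code of your own. Each camera call takes 0.05 s, during which the arm holds its last target.

TASK

Make up two turning kits from the stock on the bench: in the blue tray the pepper mill (both dark walnut blanks and the grinding mechanism), in the yellow tray the bottle stopper (the pale maple blank and the steel stopper). Wooden blanks go in the square bays, one to a bay, either bay, and the metal part in the long bay, each standing upright the way up it stands now, set down gently and not dropped. Leave the red round blank, the chuck and the gouge where they are.

Things in the scene. Friction and masses are not known exactly. Their poses are not given: they have to be found in the camera images.
- blue_tray: Blue plastic kit tray, fixed to the bench, 152 (its x) x 172 (its y) mm, walls and dividers 4 mm thick and 14 mm high, floor 3 mm thick. Origin: centre of its underside. It has three bays: one long bay, 60 (x) x 164 (y) mm, centred at x = -42, y = 0; and two square bays, 80 x 80 mm, centred at x = +32, y = +42 and at x = +32, y = -42 (mm, tray frame). For the pepper mill kit.
- yellow_tray: Yellow plastic kit tray, fixed to the bench, 152 (its x) x 172 (its y) mm, walls and dividers 4 mm thick and 14 mm high, floor 3 mm thick. Origin: centre of its underside. It has three bays: one long bay, 60 (x) x 164 (y) mm, centred at x = -42, y = 0; and two square bays, 80 x 80 mm, centred at x = +32, y = +42 and at x = +32, y = -42 (mm, tray frame). For the bottle stopper kit. The same pattern as the blue one.
- mill_body: Tall square blank of dark brown walnut for the body of the pepper mill, 50 x 50 mm in section, 85 mm tall, 26 mm hole bored right through from top to bottom; about 0.13 kg. Origin: centre of its underside, z up; it stands upright at the start. x and y are square to its faces.
- mill_top: Short square blank of the same dark brown walnut for the top of the pepper mill, 50 x 50 mm in section, 45 mm tall, with no large bore (only a small 7 mm centre mark on top); about 0.08 kg. Origin: centre of its underside, z up; it stands upright at the start. x and y are square to its faces.
- grinder: Pepper mill grinding mechanism, standing on its head: black head with a steel band, 38 mm in diameter and 16 mm tall, white ceramic cone up to 26 mm, then a round aluminium shaft 10 mm in diameter up to 84 mm, and a steel nut 16 mm in diameter and 10 mm tall on top (94 mm in all); about 0.09 kg. Origin: centre of its underside, z up; it stands upright at the start. Its axis is z. The bare shaft is the place to grip it.
- stopper_blank: Small square blank of pale maple for the bottle stopper's knob, 38 x 38 mm in section, 60 mm tall; about 0.065 kg. Origin: centre of its underside, z up; it stands upright at the start. x and y are square to its faces.
- steel_stopper: Steel bottle stopper, standing on its round flange (36 mm in diameter, 5 mm tall) with its slightly tapered plug upwards: neck 16 mm in diameter to 13 mm height, then a plug tapering from 21 mm to 19 mm in diameter up to 50 mm, ringed by three dark seals, and a blunt tip to 56 mm; about 0.10 kg. Origin: centre of its underside, z up; it stands upright at the start. Its axis is z.
- round_blank: Spare round blank of red-brown padauk, 58 mm in diameter, 55 mm tall, standing among the stock; it belongs to neither kit. Origin: centre of its underside.
- chuck: Steel four-jaw lathe chuck, 90 mm in diameter, 58 mm tall, lying on its back with the jaws up; bystander. Origin: centre of its underside.
- gouge: Turning gouge lying on the bench, brown wooden handle (190 mm, 28 mm thick) with a 150 mm steel blade, bystander. Origin: on the underside below the joint of handle and blade; the blade points along its +x, the handle along -x.
There are look-alikes about, which are no part of the job. Of the things that look like the yellow_tray, take the one that is farthest to the robot's right at the start.

How it is judged (in metres and radians):
At the end, for the whole second after the job is handed in: Each part in its tray and bay, on the floor (4 mm), upright (0.1 rad), at rest, released: walnut within 18, maple within 23 mm of a square bay's centre along tray x and y, metal parts within 14 mm of the long bay's centre line and 68 mm of its middle; bystanders moved under 20 mm (z of mill_body in the frame of blue_tray between -0.001 and 0.007 m and angle between each of mill_body, mill_top, grinder, stopper_blank, steel_stopper's own z axis and vertical below 0.1 rad and linear speed of each of mill_body, mill_top, grinder, stopper_blank, steel_stopper below 0.03 m/s and angular speed of each of mill_body, mill_top, grinder, stopper_blank, steel_stopper below 0.3 rad/s and x of mill_body in the frame of blue_tray between 0.014 and 0.05 m and (y of mill_body in the frame of blue_tray between 0.024 and 0.06 m or y of mill_body in the frame of blue_tray between -0.06 and -0.024 m) and z of mill_top in the frame of blue_tray between -0.001 and 0.007 m and x of mill_top in the frame of blue_tray between 0.014 and 0.05 m and (y of mill_top in the frame of blue_tray between 0.024 and 0.06 m or y of mill_top in the frame of blue_tray between -0.06 and -0.024 m) and z of grinder in the frame of blue_tray between -0.001 and 0.007 m and x of grinder in the frame of blue_tray between -0.056 and -0.028 m and y of grinder in the frame of blue_tray between -0.068 and 0.068 m and z of stopper_blank in the frame of yellow_tray between -0.001 and 0.007 m and x of stopper_blank in the frame of yellow_tray between 0.009 and 0.055 m and (y of stopper_blank in the frame of yellow_tray between 0.019 and 0.065 m or y of stopper_blank in the frame of yellow_tray between -0.065 and -0.019 m) and z of steel_stopper in the frame of yellow_tray between -0.001 and 0.007 m and x of steel_stopper in the frame of yellow_tray between -0.056 and -0.028 m and y of steel_stopper in the frame of yellow_tray between -0.068 and 0.068 m and distance of each of round_blank, chuck, gouge from where it was at the start of the episode below 0.02 m); the robot touches nothing.
It fails at once if a kit part was dropped or thrown (moving faster than 0.7 m/s while the fingers do not touch it) ((contact force between the fingers and mill_body below 0.01 N and linear speed of mill_body above 0.7 m/s) or (contact force between the fingers and mill_top below 0.01 N and linear speed of mill_top above 0.7 m/s) or (contact force between the fingers and grinder below 0.01 N and linear speed of grinder above 0.7 m/s) or (contact force between the fingers and stopper_blank below 0.01 N and linear speed of stopper_blank above 0.7 m/s) or (contact force between the fingers and steel_stopper below 0.01 N and linear speed of steel_stopper above 0.7 m/s)).
It fails at once if the round blank, the chuck or the gouge was moved more than 20 mm (distance of any of round_blank, chuck, gouge from where it was at the start of the episode above 0.02 m).
It also fails if it takes over 115 s, if anything falls off the work surface, if the arm or the gripper's body presses on something with over 40 N, if the wrist force passes 120 N, or if a joint passes its speed limit or range.

## Working session

There is one attempt and no reset: what is moved stays moved. The work goes in short steps, Python scripts to look and compute and a tool call to move; the robot and the scene stay as the last step left them, time stands still between calls to the robot, and variables do not carry over. Pictures are saved under pics/ and viewed, and the job is handed in when it is done.

Besides the shell and the picture viewer there is one more tool, called as a command line: name --argument value ..., lists and objects as JSON in quotes. arm_command: Moves the arm, as the interface text tells. Its arguments: {"type":"object","properties":{"deltas":{"type":"array","items":{"type":"array","items":{"type":"array","items":{"type":"number","minimum":-1,"maximum":1}}}}},"required":["deltas"]}

```bash
mkdir -p pics; python3 - <<'E'
from cell import env
import cv2,pickle
print(env.state())
d={}
for n in ["scene","top","wrist"]:
    c=env.read_camera(n); d[n]=c
    cv2.imwrite(f"pics/{n}0.png",c["frame"][:,:,::-1])
    print({k:v for k,v in c.items() if k!="frame"})
pickle.dump(d,open("cams0.pkl","wb"))
E
```

```text
{'t': 0.0, 'joints': array([ 1.10241834e+00,  4.91544688e-01,  1.55948173e+00, -2.56540484e-05,
        1.09169237e+00, -1.05602697e-01]), 'qvel': array([-0.0010627 , -0.00152207, -0.00210383, -0.00112676, -0.00069716,
       -0.00088557]), 'tau': array([ 5.82492830e-04, -6.12650156e+01, -2.58174849e+01,  6.92961831e-02,
        4.82917624e-02, -1.29419232e-04]), 'eef_pos': array([221.66251295, 584.09513076, 214.05987176]), 'tcp_rot': array([-3.14047039e+00, -9.60765130e-05,  2.77882914e+00]), 'ft_force': array([ 0.56391586, -0.14966704,  0.22740199]), 'moment': array([-0.07516572, -0.04190945, -0.00408099]), 'opening': 1.0029267760818432}
{'fx': 404.66518510833436, 'fy': 404.66518510833436, 'cx': 326.41273508596987, 'cy': 196.73948000098517, 'R': array([[-0.4909051 ,  0.87118922, -0.00644312],
       [ 0.57926337,  0.32086635, -0.74933219],
       [-0.65074275, -0.37158326, -0.66216294]]), 't': array([ 205.95413148, -256.30299287, 1378.22869484])}
{'fx': 518.4320958858522, 'fy': 518.4320958858522, 'cx': 317.6674561957202, 'cy': 203.99913473980143, 'R': array([[ 0.01141064, -0.99977685, -0.01777762],
       [-0.98303481, -0.00796115, -0.18324622],
       [ 0.1830638 ,  0.01956698, -0.98290629]]), 't': array([  53.47107862,  475.82168958, 1195.16157519])}
{'fx': 344.07321715102285, 'fy': 344.07321715102285, 'cx': 322.87775355070903, 'cy': 201.89248056419325, 'tool_from_camera': array([[-5.16124748e-04, -9.66754795e-01, -2.55704712e-01,
         7.30574231e+01],
       [ 9.99999867e-01, -4.93887236e-04, -1.51177603e-04,
         7.58306694e-01],
       [ 1.98623787e-05, -2.55704756e-01,  9.66754921e-01,
        -1.70513587e+02],
       [ 0.00000000e+00,  0.00000000e+00,  0.00000000e+00,
         1.00000000e+00]])}
```

View pics/top0.png

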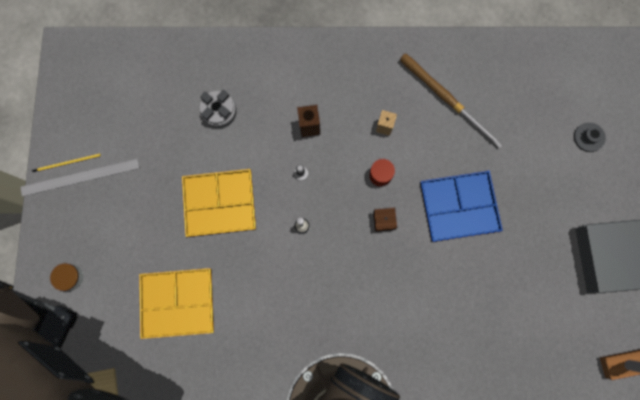

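View pics/scene0.png

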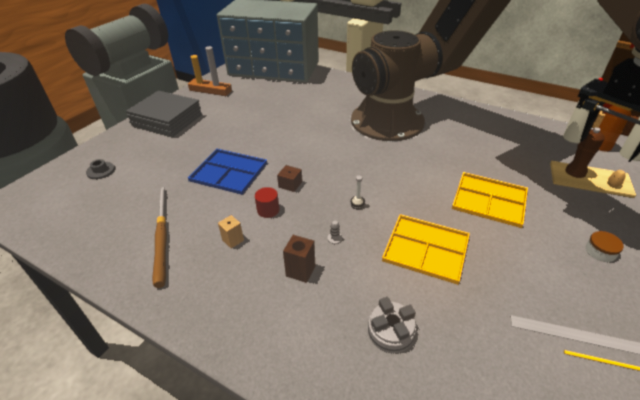

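View pics/wrist0.png

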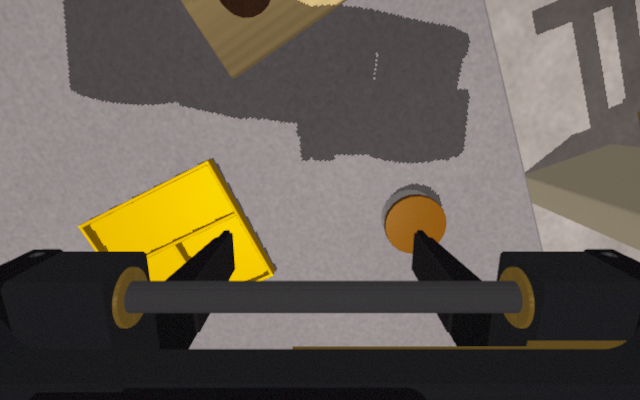

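The two yellow tray candidates are at top-view pixels (218,202) and (176,303). Image right is the robot's right (-y), so the one at (218,202) fits. I'll confirm it enlarged and take the shapes from it.

```bash
cat > h.py <<'E'
import numpy as np,cv2,pickle
def cast(c,uv,z):
    uv=np.atleast_2d(np.asarray(uv,float)); R=c["R"];t=c["t"]
    d=np.c_[(uv[:,0]-c["cx"])/c["fx"],(uv[:,1]-c["cy"])/c["fy"],np.ones(len(uv))]@R
    o=-R.T@t; s=(z-o[2])/d[:,2]
    return o+d*s[:,None]
def wristcam(c,st):
    from scipy.spatial.transform import Rotation as Ro
    Rt=Ro.from_euler('xyz',st["tcp_rot"]).as_matrix()
    T=c["tool_from_camera"]; Rw=Rt@T[:3,:3]; tw=Rt@T[:3,3]+st["eef_pos"]
    c=dict(c); c["R"]=Rw.T; c["t"]=-Rw.T@tw; return c
def proj(c,X):
    p=np.atleast_2d(X)@c["R"].T+c["t"]; return np.c_[p[:,0]/p[:,2]*c["fx"]+c["cx"],p[:,1]/p[:,2]*c["fy"]+c["cy"]]
E
python3 - <<'E'
from h import *
c=pickle.load(open("cams0.pkl","rb"))["top"]; f=c["frame"][:,:,::-1].copy()
hsv=cv2.cvtColor(f,cv2.COLOR_BGR2HSV)
print({n:hsv[v,u] for n,(u,v) in dict(blue=(470,190),yel=(218,220),wal=(385,220),red=(382,172),map=(385,122),wb=(308,128)).items()})
for n,lo,hi in [("yel",(18,150,120),(30,255,255)),("blue",(100,120,60),(125,255,255)),("wal",(0,80,15),(14,255,110)),("red",(0,120,110),(8,255,255)),("maple",(8,60,130),(20,200,255))]:
    m=cv2.inRange(hsv,lo,hi); m=cv2.morphologyEx(m,cv2.MORPH_CLOSE,np.ones((5,5)))
    for k in cv2.findContours(m,cv2.RETR_EXTERNAL,cv2.CHAIN_APPROX_NONE)[0]:
        if cv2.contourArea(k)<120: continue
        z=14 if n in("yel","blue") else 0
        P=cast(c,k[:,0,:],z)[:,:2].astype(np.float32)
        print(n,cv2.boundingRect(k),cv2.minAreaRect(P),np.round(cv2.boxPoints(cv2.minAreaRect(P))).tolist())
cv2.imwrite("pics/crop1.png",cv2.resize(f[80:260,160:360],None,fx=4,fy=3.3,interpolation=cv2.INTER_CUBIC)[:594])
cv2.imwrite("pics/crop2.png",cv2.resize(f[90:250,350:510],None,fx=3.7,fy=3.7,interpolation=cv2.INTER_CUBIC))
E
```

```text
{'blue': array([109, 151, 172], dtype=uint8), 'yel': array([ 21, 185, 218], dtype=uint8), 'wal': array([ 12, 129,  77], dtype=uint8), 'red': array([  5, 162, 148], dtype=uint8), 'map': array([ 18, 112, 176], dtype=uint8), 'wb': array([ 11, 141,  29], dtype=uint8)}
yel (140, 269, 73, 69) ((239.38479614257812, 393.4038391113281), (149.06707763671875, 170.9346923828125), 5.197595596313477) [[157.0, 472.0], [173.0, 302.0], [321.0, 315.0], [306.0, 485.0]]
yel (183, 170, 72, 67) ((483.17218017578125, 303.6954650878906), (150.46156311035156, 169.84933471679688), 6.694223880767822) [[399.0, 379.0], [418.0, 211.0], [568.0, 228.0], [548.0, 397.0]]
blue (421, 171, 81, 71) ((479.82781982421875, -289.36358642578125), (150.6788330078125, 172.05670166015625), 9.298872947692871) [[392.0, -217.0], [419.0, -386.0], [568.0, -362.0], [540.0, -192.0]]
wal (600, 350, 40, 30) ((110.2034912109375, -652.2098388671875), (51.001502990722656, 95.07177734375), 11.993867874145508) [[75.0, -611.0], [95.0, -704.0], [145.0, -693.0], [125.0, -600.0]]
wal (50, 263, 28, 28) ((298.60052490234375, 676.2919921875), (66.11
[... 368 characters left out ...]
 (78.13726806640625, 50.87835693359375), 8.267105102539062) [[658.0, 105.0], [665.0, 54.0], [743.0, 66.0], [735.0, 116.0]]
red (371, 159, 23, 23) ((570.3213500976562, -102.2668685913086), (57.10997772216797, 54.34718704223633), 44.12488555908203) [[531.0, -103.0], [569.0, -142.0], [610.0, -102.0], [572.0, -63.0]]
maple (607, 353, 33, 13) ((123.13803100585938, -656.11328125), (16.71843719482422, 77.57579803466797), 10.435188293457031) [[108.0, -619.0], [122.0, -696.0], [138.0, -693.0], [124.0, -616.0]]
maple (378, 110, 19, 18) ((706.650146484375, -115.38844299316406), (40.92398452758789, 40.48917007446289), 73.53339385986328) [[681.0, -129.0], [720.0, -141.0], [732.0, -102.0], [693.0, -90.0]]
```

View pics/crop1.png

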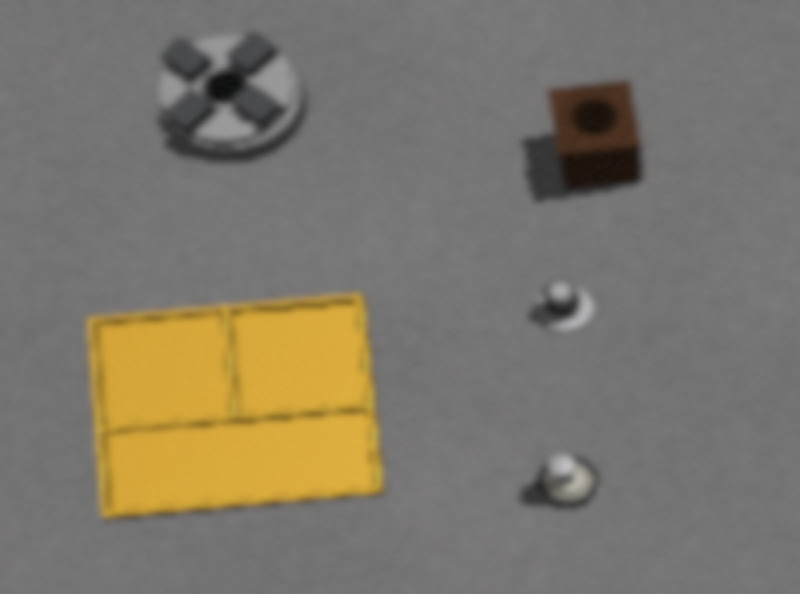

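View pics/crop2.png

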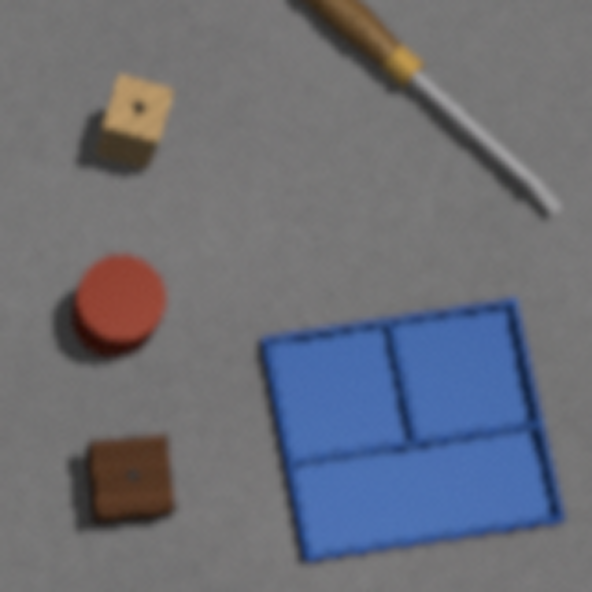

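```bash
python3 - <<'E'
from h import *
D=pickle.load(open("cams0.pkl","rb"));c=D["top"];s=D["scene"]
g=s["frame"][:,:,::-1].copy()
top=dict(body=((308.75,115.15),85),mtop=((386.5,218.1),45),maple=((387.8,118.9),60),st_tip=((300.75,169.1),56),st_fl=((301.5,173.0),5),gr_nut=((300.5,220.9),94),gr_head=((302.5,226.1),16),chuck=((217,106),50))
for n,(uv,z) in top.items():
    X=cast(c,uv,z)[0]; p=proj(s,X)[0]; print(n,np.round(X,1),"scene px",np.round(p,1))
    cv2.circle(g,tuple(int(round(a)) for a in p),1,(0,255,0),-1)
# tray centres & bays
for nm,ctr,a in [("Y",(483.2,303.7),6.7),("B",(479.8,-289.4),9.25)]:
    a=np.radians(a);Rz=np.array([[np.cos(a),-np.sin(a)],[np.sin(a),np.cos(a)]])
    for l in [(-42,0),(32,42),(32,-42)]:
        q=Rz@l+ctr; p=proj(s,[*q,3])[0]; print(nm,l,np.round(q,1)); cv2.circle(g,tuple(int(round(x)) for x in p),1,(0,0,255),-1)
# yaw edges from crops
def yaw(a,b,z,f): 
    A=cast(c,[f(a),f(b)],z); d=A[1]-A[0]; return np.degrees(np.arctan2(d[1],d[0]))
f1=lambda p:(160+p[0]/4,80+p[1]/3.3); f2=lambda p:(350+p[0]/3.7,90+p[1]/3.7)
print("body",yaw((548,90),(630,82),85,f1),yaw((560,155),(548,90),85,f1),"top",yaw((90,440),(165,436),45,f2),"maple",yaw((122,75),(172,90),60,f2),yaw((105,130),(122,75),60,f2))
cv2.imwrite("pics/s1.png",cv2.resize(g[130:290,180:540],None,fx=2.2,fy=2.2,interpolation=cv2.INTER_CUBIC))
E
```

```text
body [683.4  81.1  85. ] scene px [298.  245.4]
mtop [ 442.5 -105.6   45. ] scene px [288.3 171.9]
maple [ 684.  -110.2   60. ] scene px [228.4 222.6]
st_tip [558.   99.5  56. ] scene px [334.3 221.2]
st_fl [561.1 100.2   5. ] scene px [333.8 237.1]
gr_nut [426.5  95.9  94. ] scene px [358.5 177. ]
gr_head [425.7  94.9  16. ] scene px [356.9 200.1]
chuck [719.  310.1  50. ] scene px [391.6 314.8]
Y (-42, 0) [441.5 298.8]
Y (32, 42) [510.1 349.1]
Y (32, -42) [519.9 265.7]
B (-42, 0) [ 438.3 -296.2]
B (32, 42) [ 504.6 -242.8]
B (32, -42) [ 518.1 -325.7]
body -82.62994522314433 9.28578701299719 top -86.42335232225761 maple -107.3807901061658 -16.91813256862638
```

View pics/s1.png

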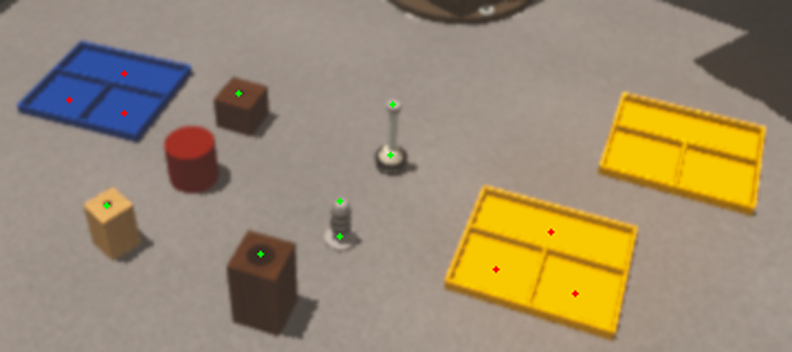

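The scene view agrees with the casts: all marks fall on the part centres and tray bays, including the yellow tray on the robot's right. I'll move to the steel stopper first.

arm_command --deltas '[[[0,0.23,-0.33,0,0.15],[0,0.23,-0.33,0,0.15],[0,0.23,-0.33,0,0.15],[0,0.23,-0.33,0,0.15],[0,0.23,-0.33,0,0],[0,0.23,-0.33,0,0],[0,0.23,-0.33,0,0],[0,0.23,-0.33,0,0],[0,0.23,-0.33,0,0],[0,0.23,-0.33,0,0],[0,0.23,-0.33,0,0],[0,0.23,-0.33,0,0]]]'

```text
t: 1.15
eef_pos: [497.0, 179.5, 211.9]
tcp_rot: [-3.14, -0.003, -3.015]
ft_force: [0.4, 0.2, 0.3]
opening: 0.999
```

arm_command --deltas '[[[0,0.2,-0.26,0,0],[0,0.2,-0.26,0,0],[0,0.2,-0.26,-0.1,0],[0,0.02,-0.02,-0.3,0],[0,0,0,-0.3,0],[0,0,0,-0.2,0],[0,0,0,0,0]]]'

```text
t: 1.73
eef_pos: [566.3, 85.8, 119.1]
tcp_rot: [-3.139, 0.002, -3.025]
ft_force: [-0.1, 0.6, -0.1]
opening: 1.002
```

```bash
cat > w.py <<'E'
import sys
from h import *
from cell import env
def look(name):
    st=env.state(); c=env.read_camera("wrist"); c=wristcam(c,st)
    cv2.imwrite(f"pics/{name}.png",c["frame"][:,:,::-1]); pickle.dump(c,open("w.pkl","wb"))
    print(np.round(st["eef_pos"],1),np.round(st["tcp_rot"],3)); return c
if __name__=="__main__":
    look(sys.argv[1])
E
python3 w.py w1
```

```text
[566.3  85.8 119.1] [-3.139e+00  2.000e-03 -3.025e+00]
```

View pics/w1.png

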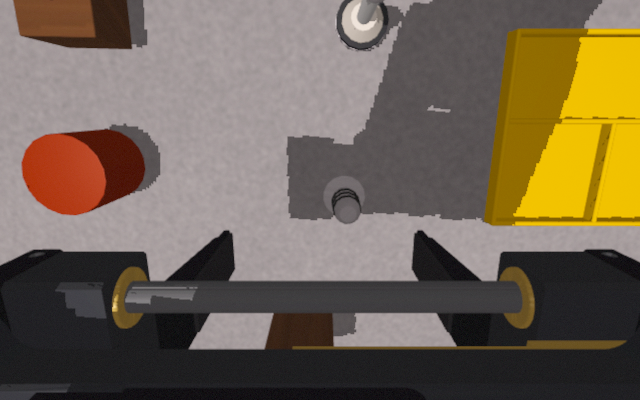

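Wrist view: stopper tip at (347,210), flange at (344,195), grinder head at about (361,22) with its shaft rising out of the frame. I'll check these against the estimates.

```bash
python3 - <<'E'
from h import *
c=pickle.load(open("w.pkl","rb"))
for uv,z in [((347,212),56),((344,194),5),((361,22),16),((361,22),26)]: print(np.round(cast(c,uv,z)[0],1))
E
```

```text
[560.9 103.4  56. ]
[560.1 104.1   5. ]
[429.5  98.5  16. ]
[431.9  97.8  26. ]
```

arm_command --deltas '[[[0,-0.06,0.16,0,0],[0,0,0,0,0],[0,0,0,-0.2,0],[0,0,0,-0.25,0],[0,0,0,-0.25,0],[0,0,0,-0.2,0],[0,0,0,-0.05,0],[0,0,0,0,0]]]'

```text
t: 2.45
eef_pos: [566.8, 103.6, 34.3]
tcp_rot: [-3.138, 0.02, -3.02]
ft_force: [0.2, -0.9, 0.7]
opening: 0.999
```

arm_command --deltas '[[[0,-0.06,0,0,0],[0,0,0,-0.08,0],[0,0,0,-0.07,0],[0,0,0,0,0],[0,0,0,0,0]]]'

```text
t: 2.87
eef_pos: [562.6, 103.8, 23.4]
tcp_rot: [-3.137, 0.027, -3.019]
ft_force: [0.4, -0.6, -0.2]
opening: 1.0
```

arm_command --deltas '[[[0,-0.02,0,-0.05,0],[0,0,0,0,0],[1,0,0,0,0],[1,0,0,0,0],[1,0,0,0,0],[1,0,0,0,0],[1,0,0,0,0],[1,0,0,0,0],[1,0,0,0,0],[1,0,0,0,0]]]'

```text
t: 3.7
eef_pos: [561.1, 103.8, 18.9]
tcp_rot: [-3.137, 0.029, -3.019]
ft_force: [0.2, -0.5, -0.4]
opening: 0.497
```

arm_command --deltas '[[[1,0,0,0,0],[1,0,0,0,0],[1,0,0,0,0],[1,0,0,0,0],[1,0,0,0,0],[1,0,0,0,0],[1,0,0,0,0]]]'

```text
t: 4.28
eef_pos: [561.1, 103.8, 18.9]
tcp_rot: [-3.137, 0.029, -3.019]
ft_force: [-0.3, -0.0, 0.1]
opening: 0.204
```

arm_command --deltas '[[[1,0,0,0,0],[1,0,0,0.1,0],[1,0,0,0.2,0],[1,0,0,0.2,0],[1,0,0,0.2,0],[1,0,0,0.1,0],[1,0,0,0,0]]]'

```text
t: 4.87
eef_pos: [559.7, 103.7, 104.0]
tcp_rot: [-3.137, 0.026, -3.019]
ft_force: [-0.1, 0.1, -1.8]
opening: 0.202
```

arm_command --deltas '[[[1,-0.08,0.13,0,0],[1,-0.16,0.26,0,0],[1,-0.18,0.3,0,0],[1,-0.18,0.3,0,0],[1,-0.18,0.3,0,0],[1,-0.18,0.3,0,0],[1,-0.12,0.2,0,0],[1,-0.06,0.1,0,0],[1,0,0,0,0],[1,0,0,0,0]]]'

```text
t: 5.7
eef_pos: [438.9, 298.3, 103.7]
tcp_rot: [-3.136, 0.027, -3.022]
ft_force: [-0.0, -0.2, -2.0]
opening: 0.209
```

```bash
python3 w.py w2
```

```text
[438.9 298.3 103.7] [-3.136  0.027 -3.022]
```

View pics/w2.png

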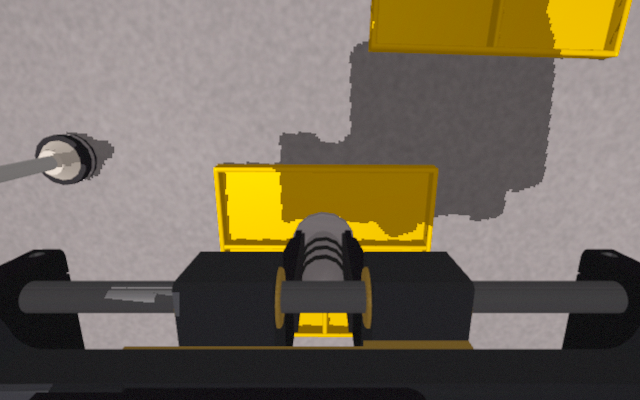

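The stopper sits in the pads. The long bay's outer rim corners are at (216,166) and (437,166), and the divider ends at (222,250) and (432,250).

```bash
python3 - <<'E'
from h import *
c=pickle.load(open("w.pkl","rb"))
P=cast(c,[(216,166),(437,166),(222,249),(432,249)],14); print(np.round(P,1), np.degrees(np.arctan2(*(P[0]-P[1])[[0,1]])))
a=np.radians(6.7);u=np.array([np.cos(a),np.sin(a)])
m=(P[0]+P[1])[:2]/2; print("edge mid",m,"long centre", m+u*34,"centre",m+u*76)
E
```

```text
[[419.  214.8  14. ]
 [398.9 381.3  14. ]
 [487.1 221.9  14. ]
 [466.4 391.7  14. ]] 173.1225451047722
edge mid [408.93614387 298.0706907 ] long centre [442.70394595 302.03749576] centre [484.41711323 306.93766672]
```

arm_command --deltas '[[[1,0.03,0.02,-0.1,0],[1,0,0,-0.2,0],[1,0,0,-0.2,0],[1,0,0,-0.12,0],[1,0,0,-0.06,0],[1,0,0,-0.03,0],[1,0,0,0,0],[1,0,0,0,0]]]'

```text
t: 6.42
eef_pos: [447.5, 294.7, 26.8]
tcp_rot: [-3.136, 0.028, -3.031]
ft_force: [-0.3, 1.0, -1.3]
opening: 0.205
```

arm_command --deltas '[[[1,-0.05,0.05,0,0],[1,0,0,0,0],[1,0,0,-0.02,0],[1,0,0,-0.02,0],[1,0,0,0,0]]]'

```text
t: 6.83
eef_pos: [443.1, 300.7, 24.8]
tcp_rot: [-3.138, 0.032, -3.032]
ft_force: [-0.4, -0.1, -1.8]
opening: 0.205
```

arm_command --deltas '[[[1,0,0,-0.015,0],[1,0,0,-0.01,0],[1,0,0,-0.01,0],[1,0,0,0,0]]]'

```text
t: 7.17
eef_pos: [443.4, 301.0, 21.9]
tcp_rot: [-3.138, 0.033, -3.031]
ft_force: [-0.6, -1.1, 0.3]
opening: 0.202
```

Contact felt, so I'll release.

arm_command --deltas '[[[0.7,0,0,0,0],[0.7,0,0,0,0],[0.6,0,0,0,0],[0.5,0,0,0,0],[0.5,0,0,0,0],[0.4,0,0,0,0],[0.3,0,0,0.1,0],[0,0,0,0.3,0],[0,0,0,0.35,0],[0,0,0,0.35,0],[0,0,0,0.3,0],[0,0,0,0.1,0]]]'

```text
t: 8.17
eef_pos: [440.8, 299.5, 178.1]
tcp_rot: [-3.136, 0.027, -3.031]
ft_force: [-0.0, 0.4, 0.4]
opening: 0.934
```

```bash
cat > v.py <<'E'
import sys
from h import *
from cell import env
n,x0,y0,x1,y1=sys.argv[1],*map(int,sys.argv[2:6])
c=env.read_camera(n.split("_")[0]); f=c["frame"][y0:y1,x0:x1,::-1]
k=min(800/(x1-x0),600/(y1-y0)); cv2.imwrite(f"pics/{n}.png",cv2.resize(f,None,fx=k,fy=k,interpolation=cv2.INTER_CUBIC)[:600,:800]); print(k); pickle.dump(c,open(n.split("_")[0]+".pkl","wb"))
E
python3 v.py scene_2 180 130 540 290
```

```text
2.2222222222222223
```

View pics/scene_2.png

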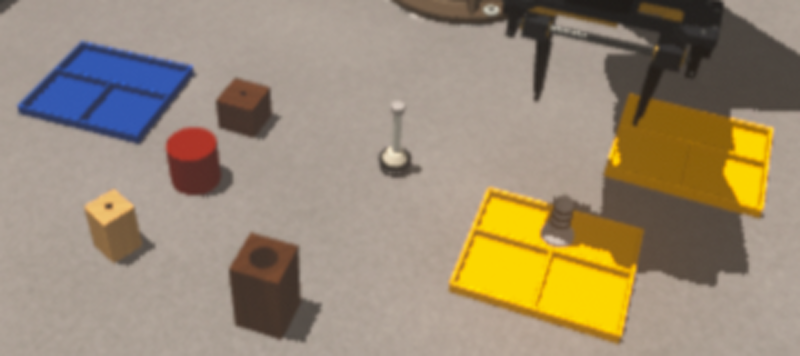

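The stopper stands upright in the long bay (scene crop at about (560,225)). Next is the grinder.

arm_command --deltas '[[[0,-0.02,-0.3,0,0],[0,-0.02,-0.38,0,0],[0,-0.02,-0.38,0,0],[0,-0.02,-0.38,0,0],[0,-0.02,-0.3,0,0],[0,-0.02,-0.2,0,0],[0,0,-0.08,0,0],[0,0,0,0,0],[0,0,0,0,0]]]'

```text
t: 8.97
eef_pos: [426.2, 91.4, 182.7]
tcp_rot: [-3.139, 0.034, -3.029]
ft_force: [0.0, -0.2, 0.6]
opening: 1.002
```

arm_command --deltas '[[[0,0.01,0.05,0,0],[0,0,0,-0.2,0],[0,0,0,-0.3,0],[0,0,0,-0.3,0],[0,0,0,-0.2,0],[0,0,0,-0.1,0],[0,0,0,0,0],[0,0,0,0,0]]]'

```text
t: 9.63
eef_pos: [429.4, 107.3, 68.8]
tcp_rot: [-3.14, 0.04, -3.019]
ft_force: [-0.5, 0.6, 0.6]
opening: 0.996
```

arm_command --deltas '[[[0,-0.01,-0.08,0,0],[0,0,0,0,0],[0,0,0,-0.15,0],[0,0,0,-0.1,0],[0,0,0,0,0],[0,0,0,0,0]]]'

```text
t: 10.13
eef_pos: [431.0, 100.3, 47.6]
tcp_rot: [-3.139, 0.048, -3.017]
ft_force: [0.4, 0.6, -0.4]
opening: 1.003
```

arm_command --deltas '[[[0,-0.03,-0.03,0,0],[0,0,0,0,0],[0,0,0,-0.06,0],[0,0,0,0,0],[1,0,0,0,0],[1,0,0,0,0],[1,0,0,0,0]]]'

```text
t: 10.72
eef_pos: [428.9, 96.8, 43.9]
tcp_rot: [-3.139, 0.053, -3.018]
ft_force: [-0.6, -0.3, -1.1]
opening: 0.845
```

```bash
python3 v.py scene_3 280 130 440 250; python3 w.py w3
```

```text
5.0
[428.9  96.9  43.9] [-3.139  0.053 -3.018]
```

View pics/scene_3.png

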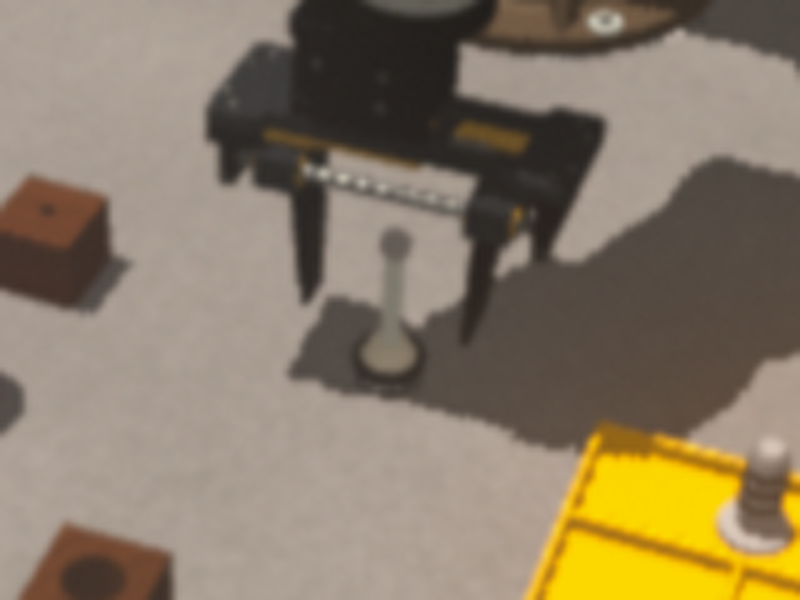

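View pics/w3.png

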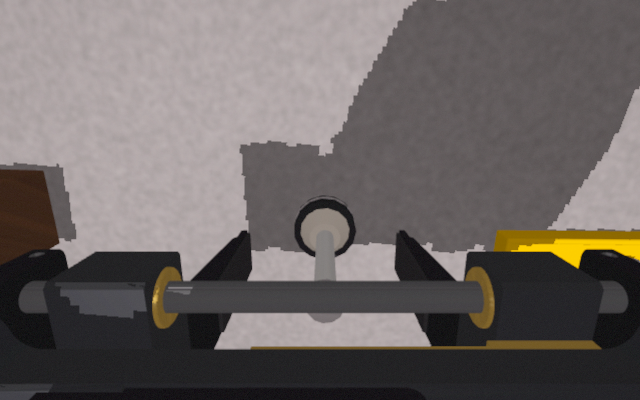

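The grinder shaft is centred between the fingers (wrist column 325), so I'll close.

arm_command --deltas '[[[1,0,0,0,0],[1,0,0,0,0],[1,0,0,0,0],[1,0,0,0,0],[1,0,0,0,0],[1,0,0,0,0],[1,0,0,0,0],[1,0,0,0,0],[1,0,0,0,0],[1,0,0,0,0],[1,0,0,0,0],[1,0,0,0,0]]]'

```text
t: 11.82
eef_pos: [429.0, 97.0, 43.9]
tcp_rot: [-3.139, 0.053, -3.017]
ft_force: [0.9, 0.1, 0.1]
opening: 0.157
```

arm_command --deltas '[[[1,0,0,0,0],[1,0,0,0,0],[1,0,0,0,0],[1,0,0,0,0]]]'

```text
t: 12.15
eef_pos: [429.0, 97.0, 44.0]
tcp_rot: [-3.139, 0.053, -3.017]
ft_force: [-0.3, 0.2, 0.6]
opening: 0.157
```

The opening of 0.157 (about 15 mm) suggests the pads caught the nut rather than the 10 mm shaft. I'll reopen slightly, go lower and regrip.

arm_command --deltas '[[[0.6,0,0,0,0],[0.6,0,0,0,0],[0.6,0,0,0,0],[0.6,0,0,0,0],[0.6,0,0,0,0],[0.6,0,0,-0.06,0],[0.6,0,0,-0.05,0],[0.6,0,0,0,0],[0.6,0,0,0,0]]]'

```text
t: 12.9
eef_pos: [428.9, 96.9, 31.7]
tcp_rot: [-3.139, 0.053, -3.018]
ft_force: [-0.8, 0.2, 1.0]
opening: 0.4
```

arm_command --deltas '[[[1,0,0,0,0],[1,0,0,0,0],[1,0,0,0,0],[1,0,0,0,0],[1,0,0,0,0],[1,0,0,0,0],[1,0,0,0,0],[1,0,0,0,0],[1,0,0,0,0]]]'

```text
t: 13.65
eef_pos: [428.8, 96.9, 31.6]
tcp_rot: [-3.139, 0.052, -3.017]
ft_force: [0.8, 1.1, -1.0]
opening: 0.142
```

```bash
python3 v.py scene_4 280 130 440 250
```

```text
5.0
```

View pics/scene_4.png

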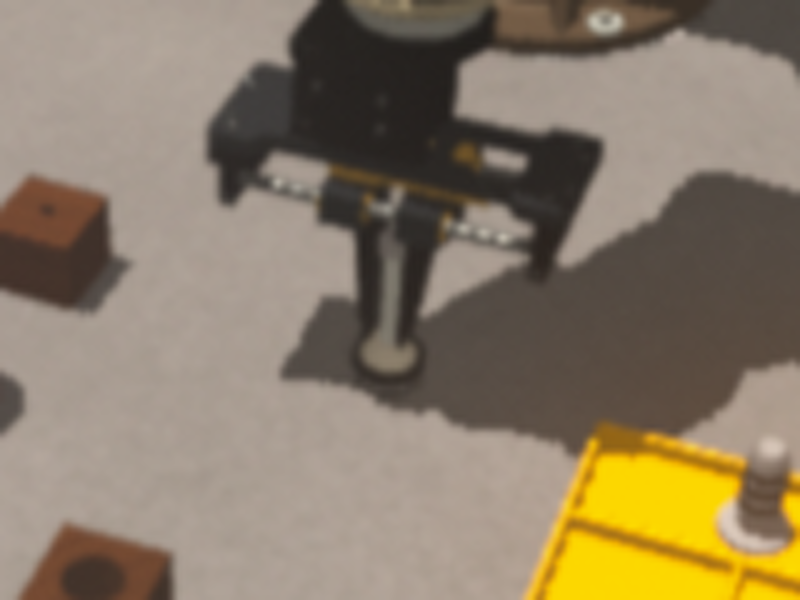

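arm_command --deltas '[[[1,0,0,0,0],[1,0,0,0,0],[1,0,0,0,0]]]'

```text
t: 13.95
eef_pos: [428.8, 96.9, 31.6]
tcp_rot: [-3.139, 0.052, -3.017]
ft_force: [-0.1, -0.2, -0.2]
opening: 0.139
```

```bash
python3 v.py wrist_4 240 180 400 320
```

```text
4.285714285714286
```

View pics/wrist_4.png

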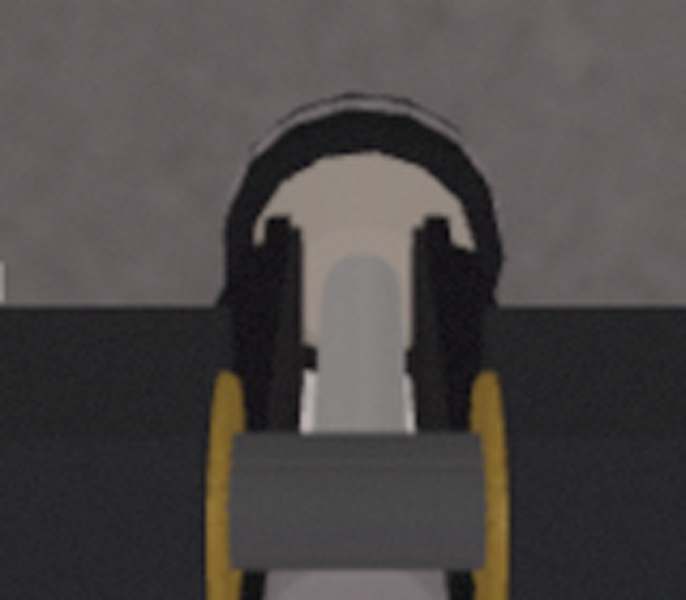

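The picture is unclear on whether the pads or the upper fingers hold it. A small test lift will show.

arm_command --deltas '[[[1,0,0,0.05,0],[1,0,0,0.1,0],[1,0,0,0.05,0],[1,0,0,0,0],[1,0,0,0,0]]]'

```text
t: 14.42
eef_pos: [428.6, 96.9, 53.0]
tcp_rot: [-3.139, 0.052, -3.017]
ft_force: [0.2, 1.1, -0.9]
opening: 0.14
```

```bash
python3 v.py scene_5 300 130 420 220;python3 v.py wrist_5 200 180 440 360
```

```text
6.666666666666667
3.3333333333333335
```

View pics/scene_5.png

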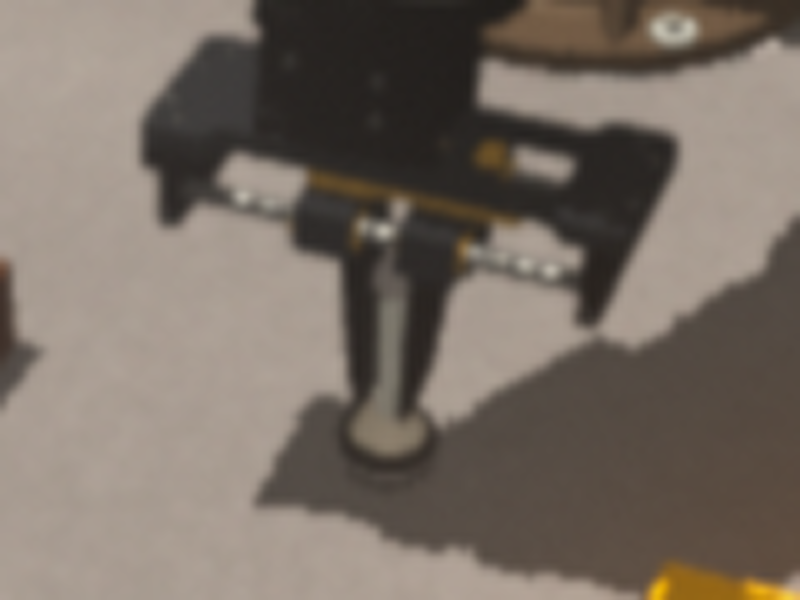

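View pics/wrist_5.png

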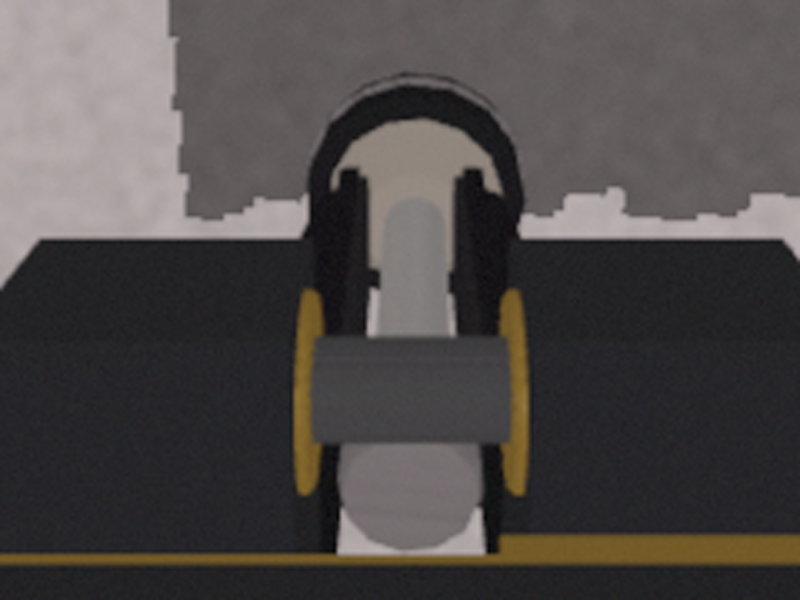

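It lifts upright: the nut is held between the fingers and the shaft hangs between the pads. It's a secure hold, so I'll go on gently. I'll turn the wrist a half turn on the way, which reverses the tilt that has built up in the tool.

arm_command --deltas '[[[1,0,0,0.1,0],[1,0,0,0.2,0],[1,0,0,0.25,0],[1,0,0,0.2,-0.05],[1,0,-0.06,0.1,-0.1],[1,0,-0.12,0,-0.14],[1,0,-0.16,0,-0.15],[1,0,-0.16,0,-0.15],[1,0,-0.16,0,-0.15],[1,0,-0.16,0,-0.15],[1,0,-0.16,0,-0.15],[1,0,-0.16,0,-0.15]]]'

```text
t: 15.52
eef_pos: [425.9, -19.7, 138.4]
tcp_rot: [-3.14, 0.045, 2.296]
ft_force: [-0.3, -0.1, -0.3]
opening: 0.138
```

arm_command --deltas '[[[1,0,-0.16,0,-0.15],[1,0,-0.16,0,-0.15],[1,0,-0.16,0,-0.15],[1,0,-0.16,0,-0.15],[1,0,-0.16,0,-0.15],[1,0,-0.16,0,-0.15],[1,0,-0.16,0,-0.15],[1,0,-0.16,0,-0.15],[1,0,-0.16,0,-0.15],[1,0,-0.16,0,-0.15],[1,0,-0.12,0,-0.15],[1,0,-0.08,0,-0.1]]]'

```text
t: 16.52
eef_pos: [422.8, -209.4, 133.6]
tcp_rot: [-3.133, 0.043, 0.847]
ft_force: [-0.3, 0.7, -0.1]
opening: 0.14
```

arm_command --deltas '[[[1,0.02,-0.12,0,-0.14],[1,0.03,-0.16,0,-0.15],[1,0.03,-0.16,0,-0.15],[1,0.03,-0.16,0,-0.15],[1,0.02,-0.13,0,-0.15],[1,0.02,-0.1,0,-0.12],[1,0,0,0,0],[1,0,0,0,0]]]'

```text
t: 17.18
eef_pos: [436.5, -297.4, 129.3]
tcp_rot: [-3.127, 0.046, 0.133]
ft_force: [-0.3, 0.3, -1.8]
opening: 0.14
```

```bash
python3 w.py w6
```

```text
[ 436.5 -297.4  129.3] [-3.127  0.046  0.133]
```

View pics/w6.png

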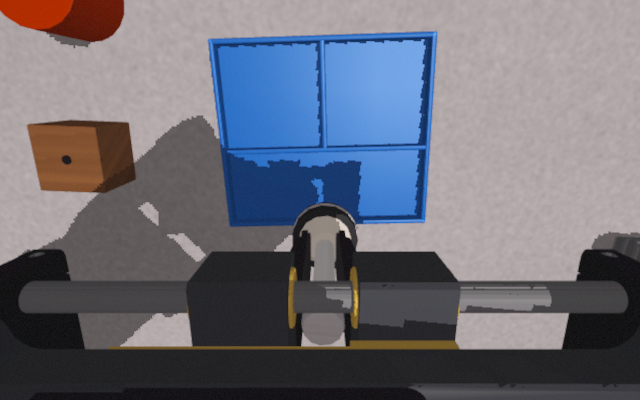

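Wrist view: blue tray rim corners at (209,40), (436,33), (425,221) and (230,226). The mill_top mark is at (66,160).

```bash
python3 - <<'E'
from h import *
c=pickle.load(open("w.pkl","rb"))
P=cast(c,[(209,40),(436,33),(425,221),(230,226)],14); print(np.round(P,1),P.mean(0))
r=cv2.minAreaRect(P[:,:2].astype(np.float32)); print(r)
print(cast(c,(66,160),45))
a=np.radians(9.25);Rz=np.array([[np.cos(a),-np.sin(a)],[np.sin(a),np.cos(a)]])
for l in [(-42,0),(32,42),(32,-42)]: print(np.round(Rz@l+P.mean(0)[:2],1))
E
```

```text
[[ 541.2 -194.    14. ]
 [ 567.8 -361.6   14. ]
 [ 421.  -386.2   14. ]
 [ 392.9 -217.3   14. ]] [ 480.70294239 -289.78855127   14.        ]
((480.95562744140625, -289.4500427246094), (150.1151885986328, 171.21263122558594), 9.45621395111084)
[[ 442.34013298 -100.73431143   45.        ]]
[ 439.2 -296.5]
[ 505.5 -243.2]
[ 519.  -326.1]
```

arm_command --deltas '[[[1,0.01,0.01,-0.1,0],[1,0,0,-0.2,0],[1,0,0,-0.2,0],[1,0,0,-0.15,0],[1,0,0,-0.08,0],[1,0,0,-0.04,0],[1,0,0,0,0],[1,0,0,0,0]]]'

```text
t: 17.9
eef_pos: [437.0, -290.4, 47.0]
tcp_rot: [-3.126, 0.046, 0.153]
ft_force: [-0.6, -0.3, -1.1]
opening: 0.139
```

arm_command --deltas '[[[1,0.01,0,-0.04,0],[1,0,0,-0.03,0],[1,0,0,-0.02,0],[1,0,0,0,0],[1,0,0,0,0]]]'

```text
t: 18.32
eef_pos: [439.2, -290.9, 39.3]
tcp_rot: [-3.129, 0.044, 0.154]
ft_force: [-0.2, -0.1, -0.6]
opening: 0.136
```

arm_command --deltas '[[[1,0,0,-0.01,0],[1,0,0,-0.01,0],[1,0,0,0,0]]]'

```text
t: 18.57
eef_pos: [439.3, -291.2, 37.6]
tcp_rot: [-3.13, 0.043, 0.154]
ft_force: [-0.4, 0.1, -0.9]
opening: 0.138
```

arm_command --deltas '[[[1,0,0,-0.01,0],[1,0,0,-0.01,0],[1,0,0,-0.01,0],[1,0,0,0,0]]]'

```text
t: 18.9
eef_pos: [439.4, -291.3, 34.4]
tcp_rot: [-3.13, 0.043, 0.154]
ft_force: [-0.7, 0.2, -0.8]
opening: 0.141
```

arm_command --deltas '[[[1,0,0,-0.01,0],[1,0,0,-0.01,0],[1,0,0,0,0]]]'

```text
t: 19.15
eef_pos: [440.8, -292.2, 34.5]
tcp_rot: [-3.133, 0.04, 0.154]
ft_force: [-0.3, -1.0, -1.0]
opening: 0.134
```

```bash
python3 v.py scene_7 160 100 320 220
```

```text
5.0
```

View pics/scene_7.png

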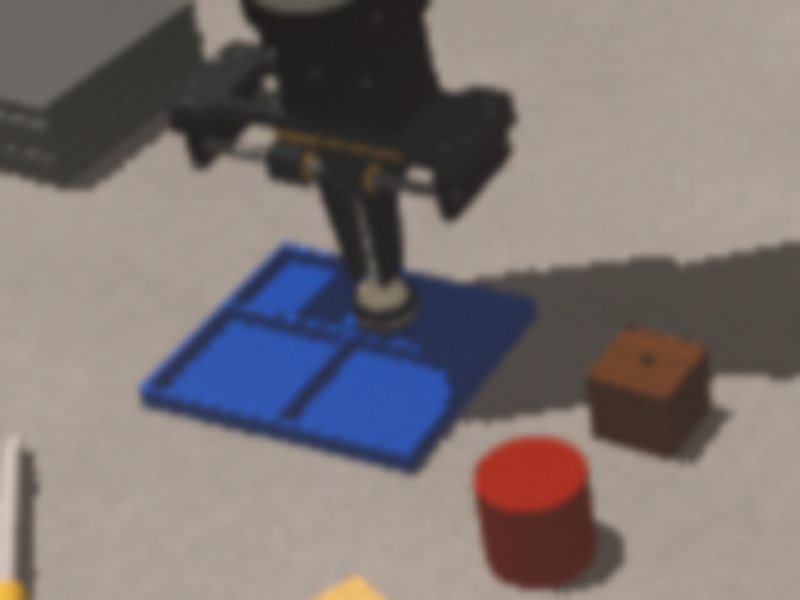

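arm_command --deltas '[[[0.8,0,0,0,0],[0.7,0,0,0,0],[0.6,0,0,0,0],[0.5,0,0,0,0],[0.5,0,0,0,0],[0.4,0,0,0,0],[0.4,0,0,0,0],[0.4,0,0,0.05,0],[0.4,0,0,0.1,0],[0.4,0,0,0.2,0],[0.3,0,0,0.3,0],[0.2,0,0,0.3,0]]]'

```text
t: 20.2
eef_pos: [438.1, -290.1, 129.2]
tcp_rot: [-3.124, 0.047, 0.154]
ft_force: [0.2, -0.6, 0.6]
opening: 0.69
```

arm_command --deltas '[[[0,0,0,0.3,0],[0,0,0,0.2,0],[0,0,0,0,0]]]'

```text
t: 20.45
eef_pos: [438.9, -290.6, 189.5]
tcp_rot: [-3.131, 0.041, 0.154]
ft_force: [-0.7, -0.3, 0.0]
opening: 0.894
```

```bash
python3 v.py scene_8 160 100 320 220; python3 w.py w8
```

```text
5.0
[ 438.6 -290.4  188.1] [-3.13   0.042  0.154]
```

View pics/scene_8.png

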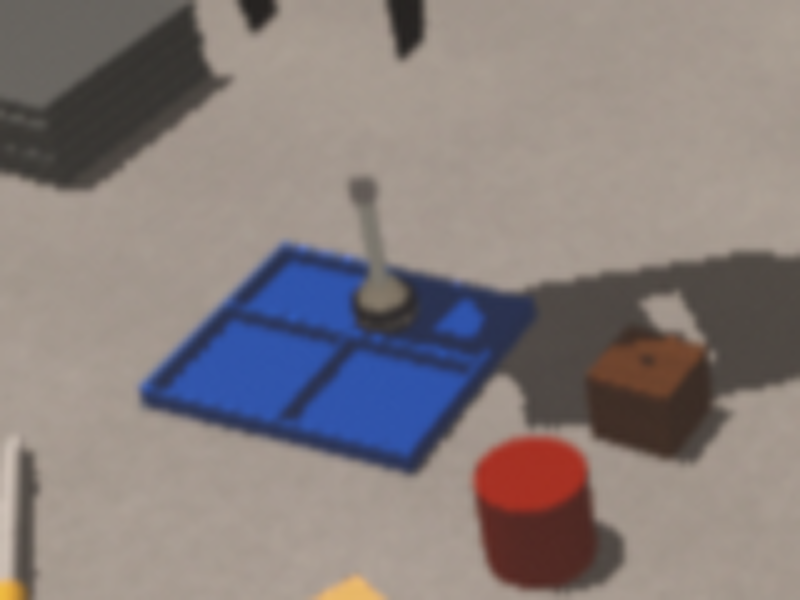

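View pics/w8.png

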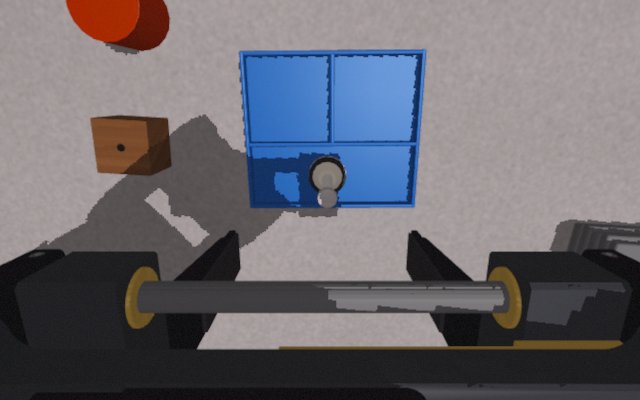

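```bash
python3 - <<'E'
from h import *
c=pickle.load(open("w.pkl","rb"))
print(cast(c,(327.5,197.5),97),cast(c,(327,175),19), cast(c,(121,147),45))
P=cast(c,[(240,52),(425,50),(415,206),(250,208)],14); print(P.mean(0))
s=pickle.load(open("scene.pkl","rb")); 
print(cast(s,(160+363/5,100+183/5),97), cast(s,(160+384/5,100+300/5),19))
E
```

```text
[[ 440.34491894 -291.38158117   97.        ]] [[ 440.51933767 -290.92630609   19.        ]] [[ 443.04227706 -101.49136477   45.        ]]
[ 480.54906903 -289.72378391   14.        ]
[[ 437.70023856 -291.76642725   97.        ]] [[ 441.28448782 -289.05018975   19.        ]]
```

Grinder upright at (440,-291), which is tray x ≈ -40. Next is mill_top at about (443,-102).

arm_command --deltas '[[[0,0,0.3,0,-0.11],[0,0.01,0.38,0,0],[0,0.01,0.38,0,0],[0,0.01,0.36,0,0],[0,0.01,0.26,0,0],[0,0,0.12,0,0],[0,0,0,0,0],[0,0,0,0,0]]]'

```text
t: 21.22
eef_pos: [436.3, -101.9, 178.4]
tcp_rot: [-3.121, 0.057, 0.061]
ft_force: [0.6, -0.9, -0.2]
opening: 0.997
```

arm_command --deltas '[[[0,0.05,0,-0.1,0],[0,0,0,-0.25,0],[0,0,0,-0.3,0],[0,0,0,-0.25,0],[0,0,0,-0.1,0],[0,0,0,0,0],[0,0,0,0,0]]]'

```text
t: 21.8
eef_pos: [442.3, -107.9, 68.7]
tcp_rot: [-3.121, 0.058, 0.055]
ft_force: [0.6, -0.0, 0.0]
opening: 0.999
```

```bash
python3 w.py w9
```

```text
[ 442.3 -107.9   68.7] [-3.121  0.058  0.055]
```

View pics/w9.png

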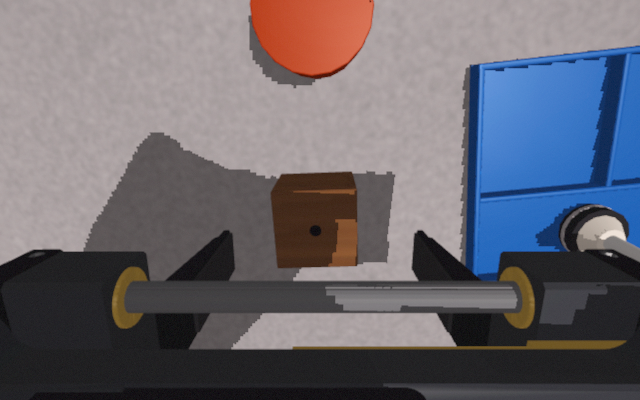

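```bash
python3 - <<'E'
from h import *
c=pickle.load(open("w.pkl","rb"))
print(cast(c,[(315.5,231),(279,267),(357,266),(272,192),(355,190)],45))
E
```

```text
[[ 442.19965925 -101.76645552   45.        ]
 [ 416.60710028  -80.23953947   45.        ]
 [ 420.40604944 -128.43455801   45.        ]
 [ 465.00214511  -75.56449014   45.        ]
 [ 469.01634539 -123.20006922   45.        ]]
```

arm_command --deltas '[[[0,0,0.05,0,0],[0,0,0,0,0],[0,0,0,-0.12,0],[0,0,0,-0.15,0],[0,0,0,-0.12,0],[0,0,0,-0.06,0],[0,0,0,0,0],[0,0,0,0,0]]]'

```text
t: 22.52
eef_pos: [446.1, -104.1, 27.8]
tcp_rot: [-3.127, 0.046, 0.054]
ft_force: [-0.4, -0.3, 1.5]
opening: 0.996
```

arm_command --deltas '[[[0,-0.02,0.01,-0.06,0],[0,0,0,0,0],[1,0,0,0,0],[1,0,0,0,0],[1,0,0,0,0],[1,0,0,0,0],[1,0,0,0,0],[1,0,0,0,0],[1,0,0,0,0],[1,0,0,0,0],[1,0,0,0,0],[1,0,0,0,0]]]'

```text
t: 23.52
eef_pos: [445.2, -103.3, 24.0]
tcp_rot: [-3.128, 0.042, 0.054]
ft_force: [-0.3, 0.2, 0.9]
opening: 0.526
```

arm_command --deltas '[[[1,0,0,0,0],[1,0,0,0.1,0],[1,0,0,0.25,0],[1,0,0,0.3,0],[1,0,0,0.25,0],[1,0.03,-0.09,0.1,0.04],[1,0.09,-0.26,0,0.05],[1,0.11,-0.33,0,0.05],[1,0.11,-0.33,0,0],[1,0.11,-0.33,0,0],[1,0.11,-0.33,0,0],[1,0.1,-0.28,0,0]]]'

```text
t: 24.52
eef_pos: [509.2, -301.0, 129.6]
tcp_rot: [-3.127, 0.047, 0.177]
ft_force: [0.3, 0.1, -0.4]
opening: 0.528
```

arm_command --deltas '[[[1,0.07,-0.2,0,0],[1,0.02,-0.07,0,0],[1,0,0,0,0],[1,0,0,0,0]]]'

```text
t: 24.85
eef_pos: [518.4, -333.9, 127.8]
tcp_rot: [-3.127, 0.047, 0.172]
ft_force: [-0.9, -0.4, -0.8]
opening: 0.527
```

arm_command --deltas '[[[1,0.02,0.06,0,0],[1,0,0,0,0],[1,0,0,-0.15,0],[1,0,0,-0.25,0],[1,0,0,-0.2,0],[1,0,0,-0.12,0],[1,0,0,-0.05,0],[1,0,0,0,0],[1,0,0,0,0]]]'

```text
t: 25.6
eef_pos: [520.4, -316.4, 51.2]
tcp_rot: [-3.126, 0.047, 0.181]
ft_force: [-0.0, -0.1, -1.6]
opening: 0.53
```

arm_command --deltas '[[[1,0.01,-0.07,0,0],[1,0,0,0,0],[1,0,0,0,0],[1,0,0,-0.08,0],[1,0,0,-0.06,0],[1,0,0,0,0],[1,0,0,0,0]]]'

```text
t: 26.18
eef_pos: [522.7, -324.7, 39.6]
tcp_rot: [-3.131, 0.043, 0.181]
ft_force: [-0.1, -0.1, -0.2]
opening: 0.528
```

arm_command --deltas '[[[1,0,0,-0.05,0],[1,0,0,-0.03,0],[1,0,0,-0.02,0],[1,0,0,-0.01,0],[1,0,0,0,0]]]'

```text
t: 26.6
eef_pos: [522.6, -324.6, 27.1]
tcp_rot: [-3.13, 0.044, 0.181]
ft_force: [-1.0, -0.9, 2.6]
opening: 0.527
```

arm_command --deltas '[[[1,0,0,-0.01,0],[1,0,0,-0.01,0],[1,0,0,0,0]]]'

```text
t: 26.85
eef_pos: [522.6, -324.6, 27.5]
tcp_rot: [-3.131, 0.043, 0.181]
ft_force: [0.0, 0.8, -1.0]
opening: 0.525
```

arm_command --deltas '[[[0.4,0,0,0,0],[0.3,0,0,0,0],[0.25,0,0,0,0],[0.25,0,0,0,0],[0.25,0,0,0,0],[0.25,0,0,0.05,0],[0.25,0,0,0.15,0],[0.1,0,0,0.3,0],[0,0,0,0.35,0],[0,0,0,0.35,0],[0,0,0,0.3,0],[0,0,0,0.1,0]]]'

```text
t: 27.85
eef_pos: [520.4, -322.9, 192.2]
tcp_rot: [-3.125, 0.048, 0.182]
ft_force: [-0.9, -0.6, 0.2]
opening: 0.987
```

```bash
python3 w.py w10
```

```text
[ 520.4 -322.9  192.2] [-3.125  0.048  0.182]
```

View pics/w10.png

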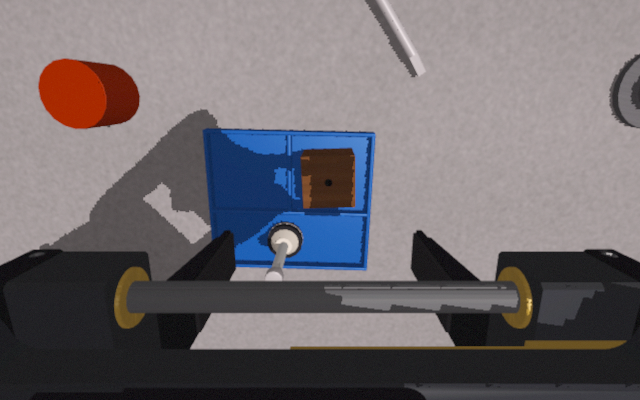

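mill_top sits flat in the right square bay (mark at (328,183)). Next is the mill body.

arm_command --deltas '[[[0,0.08,0.2,0,-0.05],[0,0.14,0.36,0,0],[0,0.14,0.36,0,0],[0,0.14,0.36,0,0],[0,0.14,0.36,0,0],[0,0.14,0.36,0,0],[0,0.14,0.36,0,0],[0,0.14,0.36,0,0],[0,0.14,0.36,0,0],[0,0.14,0.36,0,0],[0,0.13,0.3,0,0],[0,0.06,0.14,0,0]]]'

```text
t: 28.9
eef_pos: [673.7, 80.1, 189.6]
tcp_rot: [-3.127, 0.051, 0.132]
ft_force: [1.5, 0.0, 1.0]
opening: 0.999
```

arm_command --deltas '[[[0,0.05,0.08,0,0],[0,0,0,0,0],[0,0,0,0,0]]]'

```text
t: 29.15
eef_pos: [678.7, 90.9, 187.5]
tcp_rot: [-3.127, 0.053, 0.136]
ft_force: [-0.5, -0.3, -0.3]
opening: 1.0
```

```bash
python3 w.py w11
```

```text
[678.7  90.9 187.5] [-3.127  0.053  0.136]
```

View pics/w11.png

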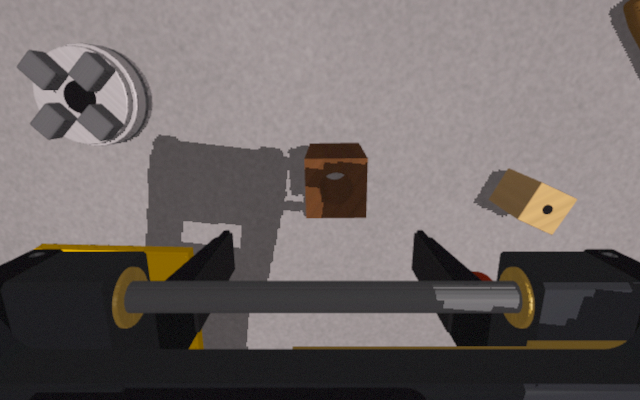

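Body top face spans (304,158) to (367,217), square to the jaws. The maple mark is at (547,209).

```bash
python3 - <<'E'
from h import *
c=pickle.load(open("w.pkl","rb"))
print(cast(c,[(336,187.5),(304.5,158),(367,158),(367,217),(305,217)],85)); print(cast(c,[(547,209)],60))
E
```

```text
[[685.22911393  83.94574306  85.        ]
 [705.69476523 112.09158029  85.        ]
 [712.44088773  63.29223108  85.        ]
 [663.61304448  54.70853834  85.        ]
 [656.40301923 105.82451129  85.        ]]
[[ 684.7643645  -107.42622481   60.        ]]
```

arm_command --deltas '[[[0,0.05,-0.06,0,0],[0,0,0,0,0],[0,0,0,-0.2,0],[0,0,0,-0.3,0],[0,0,0,-0.2,0],[0,0,0,-0.1,0],[0,0,0,0,0],[0,0,0,0,0]]]'

```text
t: 29.87
eef_pos: [684.6, 72.6, 108.0]
tcp_rot: [-3.128, 0.049, 0.123]
ft_force: [0.9, 0.1, 0.7]
opening: 0.999
```

arm_command --deltas '[[[0,0,0.09,0,0],[0,0,0,0,0],[0,0,0,0,0],[0,0,0,0,0]]]'

```text
t: 30.2
eef_pos: [686.1, 81.9, 112.1]
tcp_rot: [-3.129, 0.044, 0.122]
ft_force: [-0.4, -0.5, -0.5]
opening: 1.003
```

arm_command --deltas '[[[0,0,0,-0.15,0],[0,0,0,-0.2,0],[0,0,0,-0.2,0],[0,0,0,-0.1,0],[0,0,0,0,0],[0,0,0,0,0]]]'

```text
t: 30.7
eef_pos: [688.4, 83.0, 50.3]
tcp_rot: [-3.13, 0.035, 0.124]
ft_force: [0.5, 0.7, 0.8]
opening: 1.001
```

arm_command --deltas '[[[0,-0.03,0,-0.06,0],[0,0,0,0,0],[1,0,0,0,0],[1,0,0,0,0],[1,0,0,0,0],[1,0,0,0,0],[1,0,0,0,0],[1,0,0,0,0],[1,0,0,0,0],[1,0,0,0,0],[1,0,0,0,0],[1,0,0,0,0]]]'

```text
t: 31.7
eef_pos: [687.1, 83.1, 48.6]
tcp_rot: [-3.131, 0.029, 0.124]
ft_force: [0.2, 0.3, 0.4]
opening: 0.528
```

arm_command --deltas '[[[1,0,0,0,0],[1,0,0,0.1,0],[1,0,0,0.25,0],[1,0,0,0.3,0],[1,0,0,0.25,0],[1,-0.06,-0.1,0.1,0.02],[1,-0.13,-0.24,0,0.03],[1,-0.17,-0.31,0,0],[1,-0.17,-0.31,0,0],[1,-0.17,-0.31,0,0],[1,-0.17,-0.31,0,0],[1,-0.17,-0.31,0,0]]]'

```text
t: 32.7
eef_pos: [578.9, -105.9, 158.3]
tcp_rot: [-3.131, 0.027, 0.175]
ft_force: [0.7, -0.3, -1.8]
opening: 0.526
```

arm_command --deltas '[[[1,-0.17,-0.31,0,0],[1,-0.17,-0.31,0,0],[1,-0.16,-0.3,0,0],[1,-0.12,-0.2,0,0],[1,-0.06,-0.1,0,0],[1,0,0,0,0],[1,0,0,0,0]]]'

```text
t: 33.28
eef_pos: [503.0, -239.0, 163.3]
tcp_rot: [-3.134, 0.025, 0.168]
ft_force: [0.4, 0.1, -1.0]
opening: 0.527
```

arm_command --deltas '[[[1,0.04,-0.03,0,0],[1,0,0,0,0],[1,0,0,-0.15,0],[1,0,0,-0.25,0],[1,0,0,-0.25,0],[1,0,0,-0.15,0],[1,0,0,-0.05,0],[1,0,0,0,0],[1,0,0,0,0]]]'

```text
t: 34.03
eef_pos: [513.0, -236.4, 77.6]
tcp_rot: [-3.137, 0.021, 0.177]
ft_force: [0.1, 0.8, -0.8]
opening: 0.528
```

arm_command --deltas '[[[1,-0.05,-0.06,0,0],[1,0,0,0,0],[1,0,0,0,0],[1,0,0,-0.06,0],[1,0,0,-0.05,0],[1,0,0,0,0],[1,0,0,0,0]]]'

```text
t: 34.62
eef_pos: [509.3, -243.7, 69.6]
tcp_rot: [-3.141, 0.016, 0.177]
ft_force: [0.2, 0.0, -0.9]
opening: 0.528
```

arm_command --deltas '[[[1,0,0,-0.03,0],[1,0,0,0,0],[1,0,0,0,0]]]'

```text
t: 34.87
eef_pos: [509.3, -243.6, 66.1]
tcp_rot: [-3.141, 0.016, 0.177]
ft_force: [-0.3, -0.5, -0.7]
opening: 0.524
```

arm_command --deltas '[[[1,0,0,-0.04,0],[1,0,0,-0.04,0],[1,0,0,-0.03,0],[1,0,0,-0.02,0],[1,0,0,0,0],[1,0,0,0,0]]]'

```text
t: 35.37
eef_pos: [509.6, -243.7, 51.8]
tcp_rot: [-3.141, 0.016, 0.177]
ft_force: [-0.1, -0.3, 2.2]
opening: 0.527
```

arm_command --deltas '[[[0.4,0,0,-0.005,0],[0.35,0,0,0,0],[0.3,0,0,0,0],[0.3,0,0,0,0],[0.3,0,0,0,0],[0.3,0,0,0.05,0],[0.3,0,0,0.15,0],[0.3,0,0,0.3,0],[0.1,0,0,0.35,0],[0,0,0,0.35,0],[0,0,0,0.2,0],[0,0,0,0,0]]]'

```text
t: 36.37
eef_pos: [507.9, -242.7, 198.5]
tcp_rot: [-3.139, 0.018, 0.177]
ft_force: [-0.3, -0.4, 0.3]
opening: 0.924
```

```bash
python3 w.py w12;python3 v.py scene_12 160 100 320 220
```

```text
[ 507.9 -242.7  198.5] [-3.139  0.018  0.177]
5.0
```

View pics/w12.png

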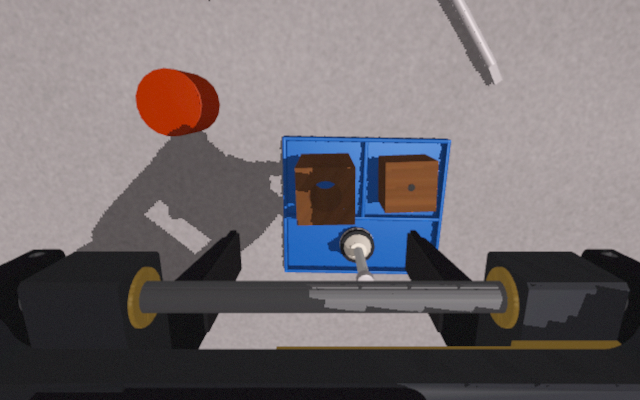

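View pics/scene_12.png

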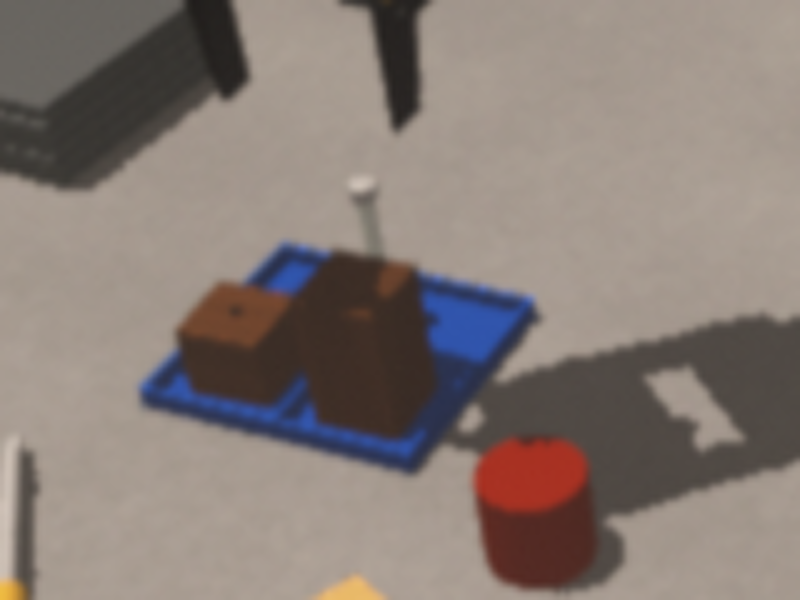

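Both walnut blanks and the grinder stand in the blue tray. Next is the maple blank.

arm_command --deltas '[[[0,0.14,0.1,0,-0.12],[0,0.28,0.21,0,-0.15],[0,0.31,0.24,0,-0.15],[0,0.31,0.24,0,-0.15],[0,0.3,0.23,0,-0.03],[0,0.22,0.17,0,0],[0,0.14,0.1,0,0],[0,0.06,0.05,0,0],[0,0,0,0,0],[0,0,0,0,0]]]'

```text
t: 37.3
eef_pos: [683.3, -99.8, 175.9]
tcp_rot: [-3.135, 0.047, -0.32]
ft_force: [-0.5, 0.2, -0.4]
opening: 0.999
```

```bash
python3 w.py w13
```

```text
[683.3 -99.8 175.9] [-3.135  0.047 -0.32 ]
```

View pics/w13.png

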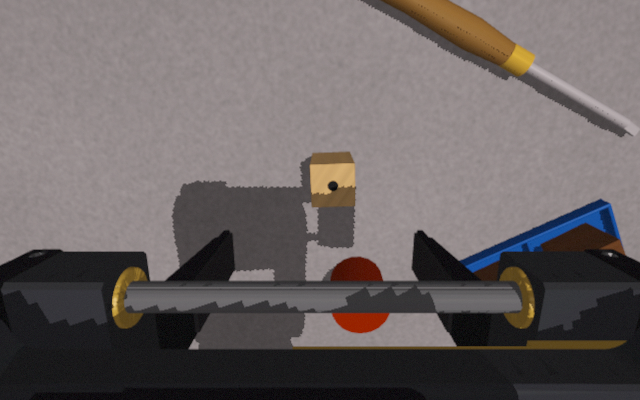

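```bash
python3 - <<'E'
from h import *
c=pickle.load(open("w.pkl","rb"))
print(cast(c,[(333,186)],60))
c=pickle.load(open("top.pkl","rb")) if 0 else pickle.load(open("cams0.pkl","rb"))["top"]
print("red",cast(c,(350+122/3.7,90+298/3.7),55))
E
```

```text
[[ 684.1710665  -107.42709742   60.        ]]
red [[556.04356327 -97.50726041  55.        ]]
```

arm_command --deltas '[[[0,0,-0.06,0,0],[0,0,0,0,0],[0,0,0,-0.2,0],[0,0,0,-0.3,0],[0,0,0,-0.2,0],[0,0,0,-0.05,0],[0,0,0,0,0],[0,0,0,0,0]]]'

```text
t: 38.02
eef_pos: [679.4, -114.7, 102.6]
tcp_rot: [-3.135, 0.043, -0.329]
ft_force: [0.3, -0.2, 0.5]
opening: 1.001
```

arm_command --deltas '[[[0,0.03,0.05,0,0],[0,0,0,0,0],[0,0,0,0,0],[0,0,0,-0.15,0],[0,0,0,-0.2,0],[0,0,0,-0.2,0],[0,0,0,-0.1,0],[0,0,0,0,0],[0,0,0,0,0]]]'

```text
t: 38.77
eef_pos: [686.9, -109.8, 45.5]
tcp_rot: [-3.134, 0.028, -0.329]
ft_force: [-0.1, -0.2, 0.4]
opening: 1.002
```

arm_command --deltas '[[[0,-0.03,0.01,-0.08,0],[0,0,0,-0.04,0],[0,0,0,0,0],[1,0,0,0,0],[1,0,0,0,0],[1,0,0,0,0],[1,0,0,0,0],[1,0,0,0,0],[1,0,0,0,0],[1,0,0,0,0],[1,0,0,0,0],[1,0,0,0,0]]]'

```text
t: 39.77
eef_pos: [685.6, -109.1, 37.1]
tcp_rot: [-3.134, 0.022, -0.328]
ft_force: [0.1, -0.2, -0.4]
opening: 0.423
```

arm_command --deltas '[[[1,0,0,0,0],[1,0,0,0,0],[1,0,0,0,0],[1,0,0,0,0]]]'

```text
t: 40.1
eef_pos: [685.6, -109.1, 37.1]
tcp_rot: [-3.134, 0.022, -0.328]
ft_force: [-0.1, -0.2, -0.3]
opening: 0.401
```

arm_command --deltas '[[[1,0,0,0.1,0],[1,0,0,0.25,0],[1,0,0,0.3,0],[1,0,0,0.25,0],[1,-0.05,0.1,0.1,0.1],[1,-0.1,0.22,0,0.12],[1,-0.13,0.3,0,0.12],[1,-0.13,0.3,0,0.12],[1,-0.13,0.3,0,0.1],[1,-0.13,0.3,0,0],[1,-0.13,0.3,0,0],[1,-0.13,0.3,0,0]]]'

```text
t: 41.1
eef_pos: [589.1, 104.3, 149.4]
tcp_rot: [-3.137, 0.016, 0.125]
ft_force: [0.6, 1.1, -0.6]
opening: 0.402
```

arm_command --deltas '[[[1,-0.13,0.3,0,0],[1,-0.13,0.3,0,0],[1,-0.13,0.3,0,0],[1,-0.12,0.28,0,0],[1,-0.1,0.22,0,0],[1,-0.06,0.13,0,0],[1,-0.02,0.05,0,0],[1,0,0,0,0],[1,0,0,0,0]]]'

```text
t: 41.85
eef_pos: [513.0, 274.9, 156.6]
tcp_rot: [-3.135, 0.01, 0.132]
ft_force: [-0.3, 0.2, -0.2]
opening: 0.397
```

```bash
python3 w.py w14
```

```text
[513.  274.9 156.6] [-3.135  0.01   0.132]
```

View pics/w14.png

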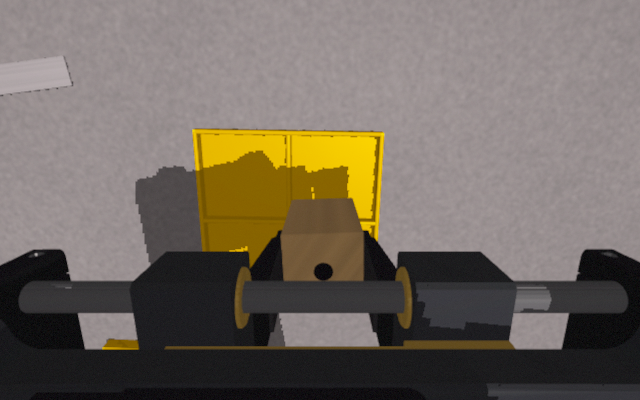

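Yellow tray far rim is at (194,130) to (383,133); dividers meet near (289,219).

```bash
python3 - <<'E'
from h import *
c=pickle.load(open("w.pkl","rb"))
P=cast(c,[(194,130),(383,133)],14);print(P)
a=np.radians(6.8);u=np.array([np.cos(a),np.sin(a)]);v=np.array([-u[1],u[0]])
m=P.mean(0)[:2]; print("centre",m-76*u,"bay-",m-44*u-42*v,"bay+",m-44*u+42*v)
E
```

```text
[[550.16050889 398.03669656  14.        ]
 [569.66560703 230.51814347  14.        ]]
centre [484.44767935 305.27871843] bay- [521.19554227 267.36309407] bay+ [511.24960894 350.77219675]
```

arm_command --deltas '[[[1,0.08,-0.06,0,0],[1,0,0,0,0],[1,0,0,0,0],[1,0,0,-0.15,0],[1,0,0,-0.25,0],[1,0,0,-0.25,0],[1,0,0,-0.15,0],[1,0,0,-0.05,0],[1,0,0,0,0],[1,0,0,0,0]]]'

```text
t: 42.73
eef_pos: [527.0, 260.9, 69.7]
tcp_rot: [-3.135, 0.007, 0.121]
ft_force: [0.4, 0.1, -0.3]
opening: 0.402
```

arm_command --deltas '[[[1,-0.04,0.06,0,0],[1,0,0,0,0],[1,0,0,0,0],[1,0,0,-0.08,0],[1,0,0,-0.08,0],[1,0,0,-0.04,0],[1,0,0,0,0],[1,0,0,0,0]]]'

```text
t: 43.4
eef_pos: [524.2, 268.1, 51.5]
tcp_rot: [-3.134, 0.001, 0.121]
ft_force: [-0.1, -0.9, -0.8]
opening: 0.401
```

arm_command --deltas '[[[1,0,0,-0.04,0],[1,0,0,-0.04,0],[1,0,0,-0.02,0],[1,0,0,-0.015,0],[1,0,0,0,0],[1,0,0,0,0]]]'

```text
t: 43.9
eef_pos: [525.5, 268.3, 40.1]
tcp_rot: [-3.133, -0.002, 0.121]
ft_force: [0.1, 0.4, -0.6]
opening: 0.396
```

arm_command --deltas '[[[1,0,0,-0.01,0],[1,0,0,-0.01,0],[1,0,0,0,0]]]'

```text
t: 44.15
eef_pos: [526.2, 268.5, 40.0]
tcp_rot: [-3.133, -0.004, 0.121]
ft_force: [-0.5, -0.1, -0.3]
opening: 0.399
```

arm_command --deltas '[[[0.55,0,0,-0.005,0],[0.5,0,0,0,0],[0.45,0,0,0,0],[0.4,0,0,0,0],[0.3,0,0,0,0],[0.3,0,0,0,0],[0.3,0,0,0.05,0],[0.3,0,0,0.15,0],[0.2,0,0,0.3,0],[0,0,0,0.35,0],[0,0,0,0.35,0],[0,0,0,0.3,0]]]'

```text
t: 45.15
eef_pos: [522.0, 266.8, 188.8]
tcp_rot: [-3.136, 0.01, 0.12]
ft_force: [0.1, 0.0, -0.6]
opening: 0.925
```

arm_command --deltas '[[[0,-0.2,-0.3,0.1,0],[0,-0.2,-0.35,0,0],[0,-0.2,-0.35,0,0],[0,-0.1,-0.35,0,0],[0,0,-0.3,0,0],[0,0,-0.2,0,0],[0,0,0,0,0],[0,0,0,0,0]]]'

```text
t: 45.82
eef_pos: [449.4, 77.0, 210.6]
tcp_rot: [-3.134, -0.009, 0.123]
ft_force: [-0.4, 0.5, 0.1]
opening: 0.997
```

```bash
python3 v.py scene_15 160 110 560 350; python3 v.py top_15 170 80 520 260; python3 w.py w15
```

```text
2.0
2.2857142857142856
[449.6  77.9 210.4] [-3.134 -0.009  0.125]
```

View pics/scene_15.png

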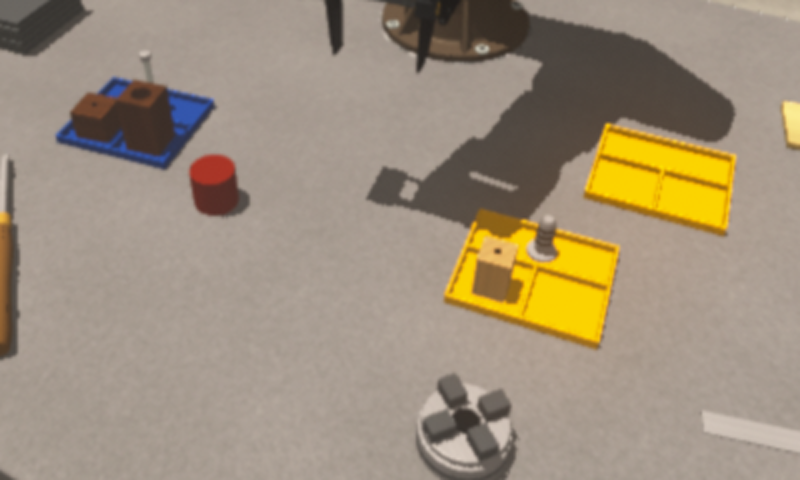

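View pics/top_15.png

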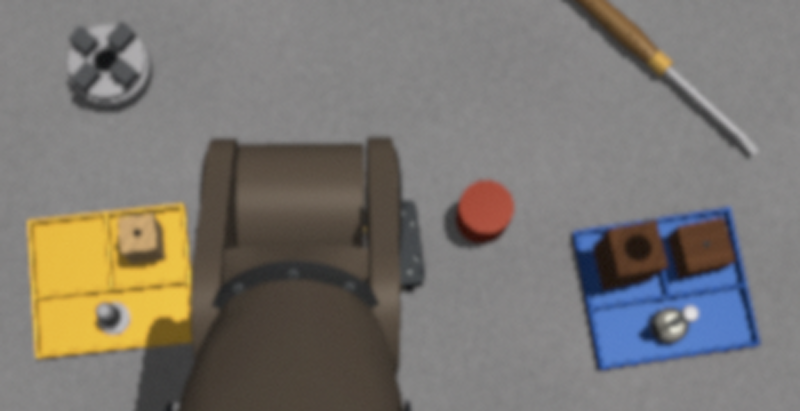

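```bash
python3 - <<'E'
from h import *
c=pickle.load(open("top.pkl","rb")); k=800/350
T=dict(B=((480.5,-289.6),9.3),Y=((484,304.5),6.8))
for n,t,uv,z in [("body","B",(637,247),88),("mtop","B",(705,243),48),("grhead","B",(670,325),22),("grnut","B",(691,313),97),("maple","Y",(138,233),63),("st_tip","Y",(107,312),59),("st_fl","Y",(114,319),8)]:
    X=cast(c,(170+uv[0]/k,80+uv[1]/k),z)[0]; ctr,a=T[t];a=np.radians(a);d=X[:2]-ctr
    print(n,np.round(X[:2],1),"tray",np.round([d[0]*np.cos(a)+d[1]*np.sin(a),-d[0]*np.sin(a)+d[1]*np.cos(a)],1))
c0=pickle.load(open("cams0.pkl","rb"))
for n in("top",):
    a=cv2.cvtColor(c0[n]["frame"],cv2.COLOR_RGB2HSV);b=cv2.cvtColor(c["frame"],cv2.COLOR_RGB2HSV)
    for f in(a,b):
        m=cv2.inRange(f,(0,120,110),(8,255,255)); M=cv2.moments(m[150:195,360:400],True); print("red",M["m10"]/M["m00"],M["m01"]/M["m00"])
E
```

```text
body [ 507.  -244.8] tray [33.4 39.9]
mtop [ 520.6 -325.1] tray [ 33.9 -41.5]
grhead [ 437.8 -292.1] tray [-42.6   4.4]
grnut [ 438.5 -293.6] tray [-42.1   2.8]
maple [523.6 266.2] tray [ 34.8 -42.7]
st_tip [440.6 295.6] tray [-44.1  -3.7]
st_fl [441.2 298.7] tray [-43.2  -0.7]
red 22.264851485148515 20.353960396039604
red 22.196601941747574 20.538834951456312
```

All parts sit within a few mm of their bay centres and are upright. The red blank hasn't moved, and the gouge and chuck look unchanged. I'll hand it in.

```bash
python3 - <<'E'
from cell import env
print(env.job_done(), env.state()["t"])
E
```

```text
the job is handed in; nothing more can be done
the job is handed in; nothing more can be done
```

Both kits are made up and handed in at about 46 s. In the blue tray are the mill body, the mill top and the grinder. In the yellow tray farthest to the robot's right are the maple blank and the steel stopper.

**Last checks:** measured from the top camera, every part was within about 3 mm of its bay centre, or of the long bay's centre line. All looked upright, and the arm was clear of everything. The red blank's image position changed by under 0.2 px. I checked the chuck and the gouge only by eye in the pictures, and they looked unmoved.

**What went differently:**
- **Grinder grip:** the fingers closed on the grinder's nut instead of the bare shaft (opening about 13 mm instead of 10). It lifted and set down upright all the same.
- **Tool drift:** the tool drifted several mm and up to about 0.06 rad in tilt during descents. I corrected the position before each release where it mattered.
- **Contact sensing:** the force reading showed no clear contact for the grinder and the maple blank. For those two I judged contact by the tool stopping at the expected height.

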